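# Show the camera the jar in the saucepan by the demonstration mirror

## Task

The small camera cannot see over the rim of the saucepan and shall get a clear view into it by the mirror. Lift the knobbed lid off the saucepan and set it down flat on the counter beside the pan without dropping it, leaving the jar in the pan and the glasses, teaspoon and carton where they are; then tilt the sprung mirror, which has a bar on top for the hand, until the camera would see the top of the jar's lid at mid-height of the mirror (on its hinge line), and finish while still holding the mirror still at that angle, because it swings back if let go.

Things in the scene. Friction and masses are not known exactly. Their poses are not given: they have to be found in the camera images.
- lid: loose glass saucepan lid with a steel band, 183 mm across, 0.2 to 0.4 kg, lying flat on the saucepan's rim at the start; it has no rim inside the pan, it only lies on it. Origin: centre of its underside; z up
- lid_knob (a point): middle of the lid's black round knob, 44 mm across, on the lid's axis 48 mm above its underside; the knob spans 37 to 58 mm above the underside, the glass dome below it rises to 30 mm
- saucepan: aluminium saucepan, fixed to the counter, bowl 182 mm across outside and 99 mm high, one long black handle pointing away from the robot, its top 108 mm above the counter. Origin: on the counter under the pan, not under the bowl's centre
- pan_middle (a point): centre of the saucepan bowl's round rim, 99 mm above the counter
- jar: small round jar with a purple lid, 59 mm across and 66 mm high, standing loose in the saucepan (pan floor 4 mm above the counter), under the saucepan's glass lid at the start, seen dimly through it. Origin: centre of its underside; z up
- jar_top (a point): centre of the top of the jar's lid, 66 mm above the jar's underside: the mark to be shown to the camera
- rig: demonstration rig fixed to the counter: mirror stand (white foot 90 mm deep, 12 mm high, from 115 mm on the robot's side to 151 mm beyond; posts 98 mm either side), 6 mm high steel rail beyond the pan, small camera on a post. Origin: on the counter under the mirror's hinge. y: level, from mirror to camera, across the pan; x: level, along the hinge, away from the robot; z up
- mirror_hinge (a point): middle of the mirror's face, on its level hinge line (along the rig's x), 240 mm above the counter. The mirror is flat, 160 mm wide along the hinge and 140 mm high, 11 mm thick, hinged at mid-height; the hinge line lies in its reflecting face
- lens (a point): lens of the small black camera (56 x 34 x 44 mm), 470 mm from the hinge along the rig's y and 115 mm above the counter; it looks at the mirror
- mirror_bar (a point): middle of the level steel bar handle on the mirror's top edge: a round bar 9 mm thick and 84 mm long, parallel to the hinge, with a 75 mm clear span between its two stems and 25 mm clear above the mirror's edge. It moves with the mirror: 100 mm above the hinge and 6 mm behind it (rig -y) at joint 0
- mirror (a joint): tilt of the mirror (rad): 0 upright, facing level along the rig's y to the camera; grows as its top leans over towards pan and camera and its face looks down; stop at 0.95. A spring pulls it back to 0: about 0.5 N at the bar at 0, 2.5 N at 0.6. To be set so that the sightline meets the jar's top
- sightline: the camera's line of sight once reflected at the hinge line, shown by the 30 mm pointer of a wheel at the hinge's far end. Origin mid-hinge, y axis along the line, z perpendicular to it in the rig's y-z plane; turns twice as far as the mirror. Meets the jar's top at tilt = half the sum of the angles below level of lens and jar top from the hinge, in that plane
- glasses: bystander: loose spectacles, 141 x 142 x 42 mm, on the counter to the left. Origin: centre of the underside
- spoon: bystander: loose teaspoon, 137 x 28 x 13 mm, on the counter to the right in front. Origin: centre of the underside
- carton: bystander: loose small flat carton of tablets, 52 x 78 x 19 mm, on the counter in front. Origin: centre of the underside

How it is judged:
On the way:
1. the lid lies flat on the counter beside the pan and is let go (height (world z) of lid below 0.012 m and angle between lid's own z axis and vertical below 0.1 rad and horizontal distance between lid and pan_middle above 0.18 m and contact force between the fingers and lid below 0.1 N and linear speed of lid below 0.05 m/s), for 0.2 s.
At the end, for the whole second after the job is handed in: The fingers hold the mirror still (under 0.05 rad/s) so tilted that the reflected line of sight passes within 22 mm of the jar top's centre, seen along the hinge; the lid lies flat on the counter, untouched, its centre over 180 mm from the pan's; the jar stands upright in the pan (z of jar_top in the frame of sightline between -0.022 and 0.022 m and contact force between the fingers and mirror above 0.3 N and velocity of joint mirror between -0.05 and 0.05 rad/s and height (world z) of each of lid, jar below 0.012 m and angle between each of lid, jar's own z axis and vertical below 0.1 rad and horizontal distance between lid and pan_middle above 0.18 m and contact force between each of the arm, the fingers and lid below 0.1 N and horizontal distance between jar and pan_middle below 0.06 m); the arm keeps its last pose, push and grip.
It fails at once if the lid is dropped (faster than 0.6 m/s while not held) (linear speed of lid above 0.6 m/s and contact force between the fingers and lid below 0.1 N).
It fails at once if the jar is moved by more than 40 mm (distance of jar from where it was at the start of the episode above 0.04 m).
It fails at once if the glasses, the teaspoon or the carton is moved by more than 30 mm (distance of any of glasses, spoon, carton from where it was at the start of the episode above 0.03 m).
It also fails if it takes over 58 s, if anything falls off the work surface, if the arm or the gripper's body presses on something with over 40 N, if the wrist force passes 120 N, or if a joint passes its speed limit or range.

## Robot

A 6-joint arm with a two-finger parallel gripper is mounted at the origin on a cart in front of the work surface, level with it; the furniture and walls round the work are solid. World frame = base frame: x ahead of the robot, y to its left, z up, the work surface at z = 0. Lengths are in m, angles in rad, forces in N, time in s.
With the tool pointing down it reaches from about 0.3 to 0.75 m from the base axis. Payload 8.5 kg.
Tool frame: the origin (TCP) lies midway between the tips of the shut fingers; the grasp point (between the pads) lies bot.grasp_offset behind it (bot.grasp_offset is the distance from the TCP to the grasp point, in m); z points along the fingers, y is the line along which they close (so a half turn about z gives the same grasp; the last joint's range is limited). The gripper opens to 85 mm and grips with 20 to 120 N. Pads are 22 mm wide; open, the fingers measure 114 mm over their backs; the gripper's body (76 mm by 85 mm) begins 54 mm behind the grasp point. The pads swing forward as they close: fully open they stand 13 mm farther back than shut.
Start: joints at [0.941, 0.381, 1.297, -0, 1.464, -0.215], TCP at [0.222, 0.503, 0.231] pointing down, gripper open.
Joint ranges: [-3.11, 3.11], [-0.89, 2.33], [0.22, 2.48], [-1.42, 4.56], [0.17, 2.85], [-2.88, 2.88]. Speed limits (rad/s): [2.39, 2.39, 3.14, 3.14, 3.14, 3.14].

## Interface

Orientations are given as a 3x3 rotation matrix whose columns are the frame's x, y, z axes.
In Python, from plant import sensors, vision, bot gives the robot as it stands.
- The arm moves only by the tool send_rows, never from a script. Its argument "moves" is a list of rows, each a list of 3 entries, a list of its own where there are three numbers: the shift along the tool's x, y, z in cm, then the turn, a rotation vector about the tool's x, y, z in degrees, then the opening, from 0 (shut) to 1 (fully open). In form: [[[x, y, z], [wx, wy, wz], claw], ...]. A call has 1 to 12 rows; each row is the pose to reach, as a shift and turn from the pose commanded when the call began, along the tool's axes at that moment; what a row does not reach only later rows make up. A row lasts 1/10 s, in which the tool goes at most 50 mm and 8.59 degrees, less where a joint would pass 70% of its speed; a pose out of reach is approached as far as the arm can. A call with a gripper value outside its range is refused whole. The fingers move at their own pace and stop on an object; "force" is the grip in N (left out, the last holds). Time passes only in rows, so rows that repeat a pose let the fingers close. It gives the time, the measured TCP pose, the force, the opening and the grip force at its end, in the units of the state.
- sensors.observe(): the state, without advancing time (a new reading comes with each control period).
- vision.read_camera(name): name is "scene" or "top" or "wrist"; returns a dict with "frame" (400x640x3 uint8, blue, green, red), "camera_matrix" (3x3 intrinsics, pixels), "dist" ([k1, k2, p1, p2, k3] as OpenCV has them; the pictures are not rectified), "camera_from_world" (4x4, takes a point from world to camera coordinates). Camera axes: x right, y down, z forward; pixel columns grow to the right and rows downward; lengths in m; the calibration is good to about 2 mm. A picture is of the moment at which its call begins. There is no depth.
- bot.close_job(): hands the job in; it is judged then, once.
The state is a dict: "clock": time; "qpos": joint angles; "dq": joint speeds; "joint_torque": joint torques, N m; "tool_pos": TCP position; "ee_rot": TCP orientation; "force": force on the tool from outside, world axes, zero at the start; "wrist_torque": the same for the moment, N m; "grip_width": finger opening in m; "finger_force": force on a finger pad.
Only numpy, scipy, OpenCV 4.12 (cv2) and the standard library are available. Lean on these libraries where they do the work, as an engineer would, in place of code of your own. Each camera call takes 0.05 s, during which the arm holds its last target. There are 200 camera calls.

## Working session

There is one attempt and no reset: what is moved stays moved. The work goes in short steps, Python scripts to look and compute and a tool call to move; the robot and the scene stay as the last step left them, time stands still between calls to the robot, and variables do not carry over. Pictures are saved under pics/ and viewed, at most 11 in all, crops included, and the job is handed in when it is done.

Besides the shell and the picture viewer there is one more tool, called by a JSON object that holds its "name" and its "arguments", one argument or row to a line. send_rows: Moves the arm, as the interface text tells. Its arguments: {"type":"object","properties":{"moves":{"type":"array"},"force":{"type":"number"}},"required":["moves"]}

```bash
mkdir -p pics; ls; python3 - <<'E'
from plant import sensors, vision, bot
import cv2,numpy as np
s=sensors.observe(); print(s, bot.grasp_offset)
for n in ["scene","top"]:
    r=vision.read_camera(n); cv2.imwrite(f"pics/{n}0.png",r["frame"]); np.savez(f"{n}0.npz",**r); print(n,r["camera_matrix"].round(1).tolist(),r["dist"],r["camera_from_world"].round(3).tolist())
E
```

```text
pics
{'clock': 0.0, 'qpos': array([ 9.40697904e-01,  3.81207692e-01,  1.29826260e+00,  1.54364083e-06,
        1.46359610e+00, -2.15307011e-01]), 'dq': array([-6.36226834e-04, -3.47184640e-04,  4.59364264e-04,  7.55322070e-04,
        1.99518655e-05, -2.65338976e-04]), 'joint_torque': array([-8.58448630e-05, -4.48467028e+01, -2.31276888e+01, -2.32183493e-04,
        4.87407277e-03,  1.40902031e-05]), 'tool_pos': array([0.22147864, 0.50311637, 0.23070488]), 'ee_rot': array([[-9.15200197e-01,  4.02998566e-01, -8.69606029e-04],
       [ 4.02999380e-01,  9.15199478e-01, -1.18983621e-03],
       [ 3.16360699e-04, -1.43938902e-03, -9.99998914e-01]]), 'force': array([-0.08956685,  0.24971832, -0.01012562]), 'wrist_torque': array([0.02499672, 0.00849744, 0.04115472]), 'finger_force': 0.0, 'grip_width': 0.0852844492917491} 0.0187
scene [[370.1, 0.0, 317.9], [0.0, 370.1, 201.8], [0.0, 0.0, 1.0]] [-0.0455844  0.         0.         0.         0.       ] [[0.486, -0.874, -0.013, -0.251], [-0.667, -0.362, -0.652, 0.471], [0.565, 0.325, -0.759, 1.012], [0.0, 0.0, 0.0, 1.0]]
top [[439.6, 0.0, 319.0], [0.0, 439.6, 193.6], [0.0, 0.0, 1.0]] [-0.04700935  0.          0.          0.          0.        ] [[0.34, -0.94, 0.011, -0.16], [-0.868, -0.319, -0.382, 0.528], [0.362, 0.121, -0.924, 1.474], [0.0, 0.0, 0.0, 1.0]]
```

View pics/scene0.png

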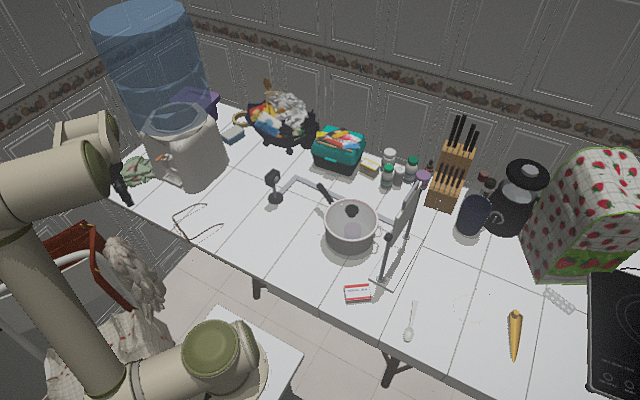

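View pics/top0.png

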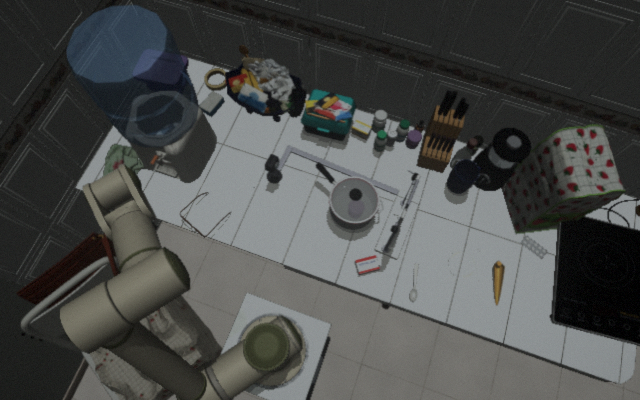

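The scene view shows the knob at about (352,210), the mirror stand at (380–420,170–285) and the small camera at (273,180). In the top view the knob is at (355,195), the mirror at (385–415,175–250) and the camera at (272,165). I'll zoom in on both.

```bash
python3 - <<'E'
import cv2,numpy as np
a=cv2.imread("pics/scene0.png")[150:310,255:445]; b=cv2.imread("pics/top0.png")[140:300,255:445]
b=cv2.convertScaleAbs(b,alpha=1.5)
cv2.imwrite("pics/s1.png",cv2.resize(a,None,fx=4.2,fy=3.7,interpolation=cv2.INTER_CUBIC)[:592])
cv2.imwrite("pics/t1.png",cv2.resize(b,None,fx=4.2,fy=3.7,interpolation=cv2.INTER_CUBIC)[:592])
E
```

```text
(no output)
```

View pics/s1.png

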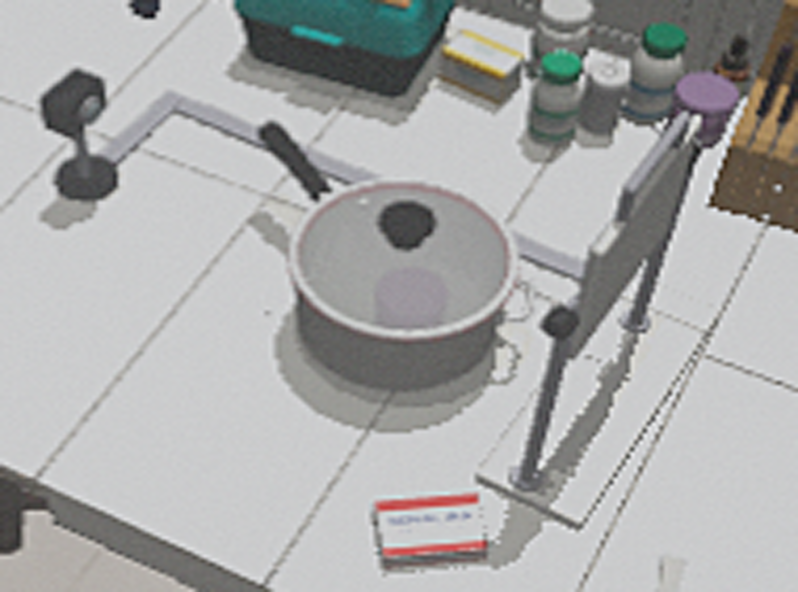

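View pics/t1.png

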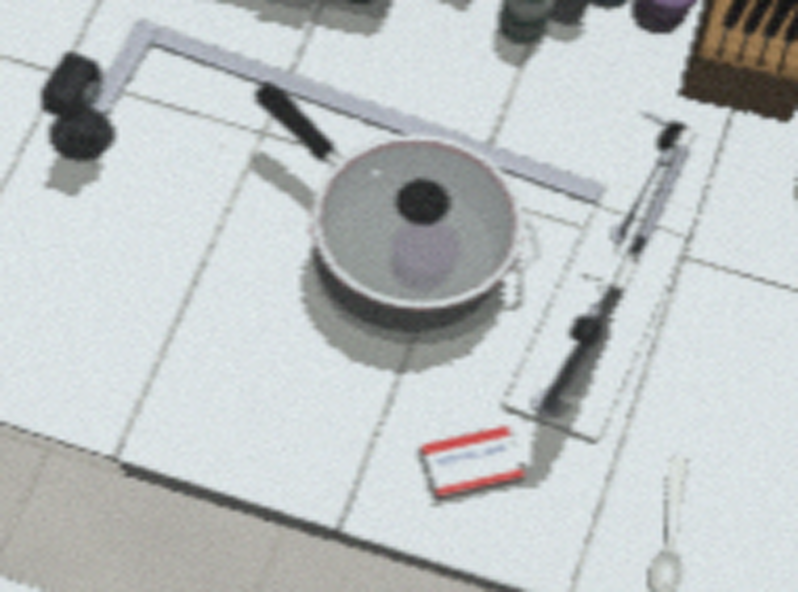

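The crops show the knob, the jar's lid (purple), the foot corners, both mirror posts, the hinge end-caps and the camera. Next I'll triangulate these.

```bash
cat > h.py <<'E'
import cv2,numpy as np
def load(n): return dict(np.load(n))
def norm(r,p): return cv2.undistortPoints(np.array(p,float).reshape(-1,1,2),r["camera_matrix"],r["dist"]).reshape(-1,2)
def ray(r,p):
    T=r["camera_from_world"]; n=norm(r,p); d=np.c_[n,np.ones(len(n))]@T[:3,:3]
    return -T[:3,:3].T@T[:3,3], d/np.linalg.norm(d,axis=1)[:,None]
def onz(r,p,z):
    c,d=ray(r,p); return c+d*((z-c[2])/d[:,2])[:,None]
def tri(views):
    A=0;b=0;R=[]
    for r,p in views:
        c,d=ray(r,[p]); P=np.eye(3)-np.outer(d[0],d[0]); A=A+P; b=b+P@c; R.append((P,c))
    x=np.linalg.solve(A,b); return x,[np.linalg.norm(P@(x-c))*1000 for P,c in R]
def proj(r,X):
    T=r["camera_from_world"]; return cv2.projectPoints(np.array(X,float).reshape(-1,1,3),cv2.Rodrigues(T[:3,:3])[0],T[:3,3],r["camera_matrix"],r["dist"])[0].reshape(-1,2)
E
python3 - <<'E'
from h import *
np.set_printoptions(precision=4,suppress=True)
s=load("scene0.npz");t=load("top0.npz")
c=lambda u,v:(u/4.2+255-.4,v/3.7+150-.4); d=lambda u,v:(u/4.2+255-.4,v/3.7+140-.4)
def blob(r,x0,y0,x1,y1):
    g=cv2.GaussianBlur(r["frame"][y0:y1,x0:x1].max(2),(0,0),.5); m=(g<(75 if r is s else 45)).astype(np.uint8)
    n,l,st,ce=cv2.connectedComponentsWithStats(m); k=1+np.argmax(st[1:,4]); print(st[k]); return ce[k]+[x0,y0]
ks=blob(s,338,198,366,222); kt=blob(t,342,183,370,208); print("knob",ks,kt,*tri([(s,ks),(t,kt)]))
for n,a,b in [("jar",(410,290),(425,250)),("footNR",(580,527),(598,440)),("footNL",(478,478),(506,406)),("postN",(525,480),(548,405)),("capN",(560,322),(587,328)),("lens",(92,107),(97,92)),("campostbase",(87,180),(83,135)),("carton",(430,530),(473,462)),("capF",(695,140),(670,137))]:
    print(n,*tri([(s,c(*a)),(t,d(*b))]))
print("foot z=.012",onz(s,[c(580,527),c(478,478)],.012),onz(t,[d(598,440),d(506,406)],.012))
print("rail z6 top",onz(t,[d(148,25),d(605,190)],.006), "scene corner",onz(s,[c(173,95)],.006))
E
```

```text
[  8   7  12  12 107]
[ 8  6 11 11 98]
knob [351.486  210.2804] [355.1224 194.2245] [ 0.5778 -0.0935  0.1419] [np.float64(0.6835440244656631), np.float64(0.6835440244655729)]
jar [ 0.557  -0.1092  0.0802] [np.float64(0.08909376643155476), np.float64(0.08909376643157715)]
footNR [ 0.4504 -0.3097 -0.0052] [np.float64(1.0803683289792707), np.float64(1.0803683289792523)]
footNL [ 0.4543 -0.2235 -0.0001] [np.float64(1.3450139535898475), np.float64(1.345013953589823)]
postN [ 0.4653 -0.2572  0.0081] [np.float64(1.4869955007262277), np.float64(1.4869955007261602)]
capN [ 0.4702 -0.2514  0.2347] [np.float64(1.1695469707909458), np.float64(1.169546970790904)]
lens [0.5982 0.2104 0.1236] [np.float64(2.558270596176974), np.float64(2.55827059617705)]
campostbase [ 0.6017  0.2345 -0.0011] [np.float64(0.9254084338188229), np.float64(0.9254084338187143)]
carton [ 0.389  -0.2131  0.0053] [np.float64(1.4649875144340925), np.float64(1.4649875144339386)]
capF [ 0.6552 -0.267   0.2651] [np.float64(5.646946721736552), np.float64(5.646946721736467)]
foot z=.012 [[ 0.4404 -0.3099  0.012 ]
 [ 0.4467 -0.2242  0.012 ]] [[ 0.4459 -0.3089  0.012 ]
 [ 0.4515 -0.224   0.012 ]]
rail z6 top [[ 0.7428  0.2234  0.006 ]
 [ 0.7065 -0.2416  0.006 ]] scene corner [[0.7393 0.2262 0.006 ]]
```

```bash
cat >> h.py <<'E'
from scipy.spatial.transform import Rotation as Ro
np.set_printoptions(precision=4,suppress=True)
YAW=-0.075
def Rt(tilt=0):  # tool down, y along rig y; tilt about rig x, wrist leaning to +y
    X=np.array([np.cos(YAW),np.sin(YAW),0]); Y=np.array([-np.sin(YAW),np.cos(YAW),0])
    R=np.c_[-X,Y,[0,0,-1]]
    return Ro.from_rotvec(-X*tilt).as_matrix()@R
def rel(s,p,R):
    R0=s["ee_rot"]; return ((R0.T@(np.array(p)-s["tool_pos"]))*100).round(2), np.degrees(Ro.from_matrix(R0.T@R).as_rotvec()).round(2)
E
python3 - <<'E'
from h import *
from plant import sensors
t=load("top0.npz"); S=sensors.observe()
print("glasses",onz(t,[(196,192),(181,208),(205,236),(230,213)],.02))
d=lambda u,v:(u/4.2+255-.4,v/3.7+140-.4)
print("edge",onz(t,[d(120,460),d(335,530),d(520,590)],0))
print(rel(S,[.50,-.10,.36],Rt()))
E
```

```text
glasses [[0.4292 0.4841 0.02  ]
 [0.3508 0.5086 0.02  ]
 [0.2828 0.3763 0.02  ]
 [0.3963 0.3271 0.02  ]]
edge [[ 0.289   0.0722  0.    ]
 [ 0.2877 -0.1243  0.    ]
 [ 0.2866 -0.2891  0.    ]]
(array([-49.79, -43.99, -12.88]), array([ -0.07,  -0.03, -19.47]))
```

{"name": "send_rows", "arguments": {
  "moves": [
    [[-49.8,-44,-12.9],[0,0,-19.5],1],
    [[-49.8,-44,-12.9],[0,0,-19.5],1],
    [[-49.8,-44,-12.9],[0,0,-19.5],1],
    [[-49.8,-44,-12.9],[0,0,-19.5],1],
    [[-49.8,-44,-12.9],[0,0,-19.5],1],
    [[-49.8,-44,-12.9],[0,0,-19.5],1],
    [[-49.8,-44,-12.9],[0,0,-19.5],1],
    [[-49.8,-44,-12.9],[0,0,-19.5],1],
    [[-49.8,-44,-12.9],[0,0,-19.5],1],
    [[-49.8,-44,-12.9],[0,0,-19.5],1],
    [[-49.8,-44,-12.9],[0,0,-19.5],1],
    [[-49.8,-44,-12.9],[0,0,-19.5],1]
  ],
  "force": 40
}}

```text
clock: 1.3
tool_pos: [0.4657, -0.0268, 0.3445]
ee_rot: [[-0.997, 0.075, -0.0], [0.075, 0.997, 0.0], [0.0, 0.0, -1.0]]
force: [1.3, -0.0, 0.4]
grip_width: 0.0853
finger_force: 0.0
```

{"name": "send_rows", "arguments": {
  "moves": [
    [[-3,-6,-1],[0,0,0],1],
    [[-3,-6,-1],[0,0,0],1],
    [[-3,-6,-1],[0,0,0],1],
    [[-3,-6,-1],[0,0,0],1]
  ]
}}

```text
clock: 1.7
tool_pos: [0.4905, -0.086, 0.3539]
ee_rot: [[-0.997, 0.074, -0.001], [0.074, 0.997, 0.001], [0.001, 0.001, -1.0]]
force: [0.6, 0.2, -0.1]
grip_width: 0.0854
finger_force: 0.0
```

```bash
python3 - <<'E'
from h import *
from plant import sensors,vision
S=sensors.observe(); print(S["tool_pos"],S["dq"].max())
r=vision.read_camera("wrist"); np.savez("w1.npz",**r); cv2.imwrite("pics/w1.png",r["frame"])
T=r["camera_from_world"]; print(-T[:3,:3].T@T[:3,3],T[2,:3])
hx=np.array([.566,-.259,.24]);X=np.array([np.cos(YAW),np.sin(YAW),0]);Y=np.array([-np.sin(YAW),np.cos(YAW),0])
b=hx-.006*Y+[0,0,.1]
print(proj(r,[[.5778,-.0935,.147],b-.042*X,b+.042*X,hx-.08*X,hx+.08*X]))
E
```

```text
[ 0.4905 -0.086   0.3539] 0.02451447249076225
[ 0.4137 -0.0794  0.4971] [ 0.2998 -0.0208 -0.9538]
[[318.9972 240.6944]
 [ 60.5363 306.0336]
 [ 93.7033 397.1202]
 [141.0897 205.1011]
 [169.2397 341.9177]]
```

View pics/w1.png

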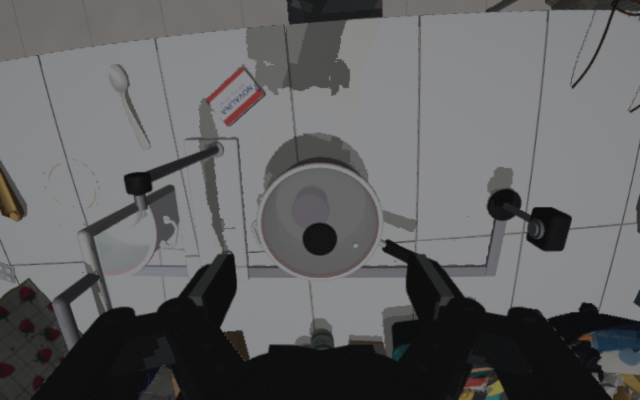

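The wrist view shows the knob at (320,239), the jar lid at (310,207), the bar's near corner at (62,302) against a prediction of (60,306), and the camera at (547,230). So the rig estimate fits. Next I'll refine the knob and lid.

```bash
python3 - <<'E'
from h import *
from plant import sensors
s=load("scene0.npz");t=load("top0.npz");w=load("w1.npz")
g=w["frame"].max(2); m=(g[215:262,295:345]<45).astype(np.uint8)
n,l,st,ce=cv2.connectedComponentsWithStats(m);k=1+np.argmax(st[1:,4]);kw=ce[k]+[295,215];print(st[k],kw)
print("knob",*tri([(s,(351.5,210.3)),(t,(355.1,194.2)),(w,kw)]))
print("knob ray at .147",onz(w,[kw],.147),onz(s,[(351.5,210.3)],.147),onz(t,[(355.1,194.2)],.147))
hsv=cv2.cvtColor(w["frame"],cv2.COLOR_BGR2HSV)[160:280,255:385].astype(int)
m=((hsv[...,0]>120)&(hsv[...,0]<165)&(hsv[...,1]>22)).astype(np.uint8)
m=cv2.morphologyEx(m,cv2.MORPH_OPEN,np.ones((3,3)))
n,l,st,ce=cv2.connectedComponentsWithStats(m);k=1+np.argmax(st[1:,4]);print("jar blob",st[k],ce[k]+[255,160])
print("jar z.07",onz(w,[(310,206)],.07),onz(t,[(425/4.2+254.6,250/3.7+139.6)],.07),onz(s,[(410/4.2+254.6,290/3.7+149.6)],.07))
# rim, outer ellipse points left/right/top/bottom
print("rim z.1",onz(w,[(258,220),(382,220),(320,164),(320,278)],.1))
print("lens",*tri([(s,(92/4.2+254.6,107/3.7+149.6)),(w,(530,230))]))
print("barN",*tri([(w,(60,302)),(s,(622/4.2+254.6,185/3.7+149.6))]))
S=sensors.observe(); kn=tri([(s,(351.5,210.3)),(t,(355.1,194.2)),(w,kw)])[0]
for z in (.20,.131): print(rel(S,[kn[0],kn[1],z],Rt()))
E
```

```text
[  8   8  34  32 854] [319.356  238.6136]
knob [ 0.578  -0.0933  0.1412] [np.float64(0.4506216277333087), np.float64(0.8562053514488192), np.float64(0.44085777215702926)]
knob ray at .147 [[ 0.5749 -0.0928  0.147 ]] [[ 0.5733 -0.0947  0.147 ]] [[ 0.5762 -0.0942  0.147 ]]Traceback (most recent call last):
  File "<stdin>", line 11, in <module>
    return _wrapfunc(a, 'argmax', axis=axis, out=out, **kwds)
    return bound(*args, **kwds)
ValueError: attempt to get argmax of an empty sequence
```

{"name": "send_rows", "arguments": {
  "moves": [
    [[-8.6,0,8],[0,0,0],1],
    [[-8.6,0,8],[0,0,0],1],
    [[-8.6,0,14],[0,0,0],1],
    [[-8.6,0,14],[0,0,0],1],
    [[-8.6,0,14],[0,0,0],1],
    [[-8.6,0,14],[0,0,0],1],
    [[-8.6,0,14],[0,0,0],1]
  ]
}}

```text
clock: 2.45
tool_pos: [0.577, -0.0927, 0.2167]
ee_rot: [[-0.997, 0.074, 0.004], [0.074, 0.997, -0.001], [-0.004, -0.001, -1.0]]
force: [-0.5, 0.1, -0.3]
grip_width: 0.0855
finger_force: 0.0
```

```bash
python3 - <<'E'
from h import *
from plant import sensors,vision
r=vision.read_camera("wrist"); np.savez("w2.npz",**r); S=sensors.observe(); print(S["tool_pos"])
p=proj(r,[[.577,-.093,.145]])[0].astype(int);print(p)
g=r["frame"].max(2);x,y=p-70; m=(g[max(y,0):y+140,x:x+140]<45).astype(np.uint8)
n,l,st,ce=cv2.connectedComponentsWithStats(m)
for k in range(1,n):
    if st[k,4]>200: c=ce[k]+[x,max(y,0)]; print(st[k],c,onz(r,[c],.145))
cv2.imwrite("pics/w2.png",r["frame"])
for z in (.20,.132): print(rel(S,[.577,-.093,z],Rt()))
E
```

```text
[ 0.577  -0.0929  0.2166]
[319 211]
[  41   41   59   56 2590] [319.0981 209.3151] [[ 0.5748 -0.0929  0.145 ]]
(array([ 0.  , -0.  ,  1.66]), array([-0.06,  0.22,  0.06]))
(array([0.03, 0.  , 8.46]), array([-0.06,  0.22,  0.06]))
```

View pics/w2.png

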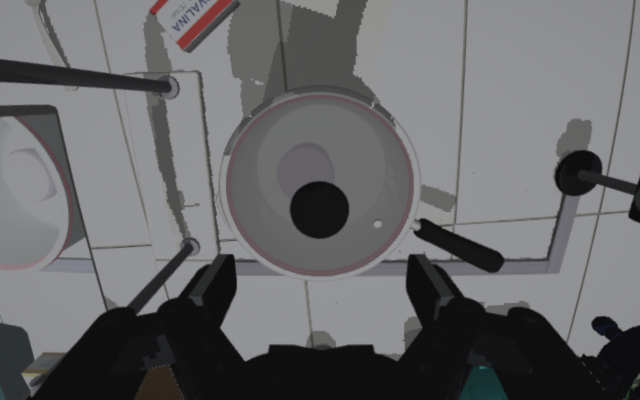

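The knob at (319,209) is centred between the fingers, so I'll descend and grip.

{"name": "send_rows", "arguments": {
  "moves": [
    [[0,0,4],[0,0,0],1],
    [[0,0,7],[0,0,0],1],
    [[0,0,8.4],[0,0,0],1],
    [[0,0,8.4],[0,0,0],1],
    [[0,0,8.4],[0,0,0],1]
  ]
}}

```text
clock: 3.0
tool_pos: [0.5772, -0.0934, 0.1319]
ee_rot: [[-0.997, 0.074, 0.002], [0.074, 0.997, -0.001], [-0.002, -0.001, -1.0]]
force: [0.6, 0.0, 0.4]
grip_width: 0.0851
finger_force: 0.0
```

{"name": "send_rows", "arguments": {
  "moves": [
    [[0,0,0],[0,0,0],0.4],
    [[0,0,0],[0,0,0],0.3],
    [[0,0,0],[0,0,0],0.2],
    [[0,0,0],[0,0,0],0.2],
    [[0,0,0],[0,0,0],0.2],
    [[0,0,0],[0,0,0],0.2],
    [[0,0,0],[0,0,0],0.2]
  ],
  "force": 40
}}

```text
clock: 3.7
tool_pos: [0.577, -0.093, 0.1315]
ee_rot: [[-0.997, 0.074, 0.002], [0.074, 0.997, -0.0], [-0.002, 0.0, -1.0]]
force: [-1.8, 2.5, 6.7]
grip_width: 0.0404
finger_force: 39.4
```

Width reads 40 mm rather than 44, with an upward push, so the pads are gripping the upper slope of the knob. I'll reopen, go 5 mm lower and regrip.

{"name": "send_rows", "arguments": {
  "moves": [
    [[0,0,0],[0,0,0],0.7],
    [[0,0,0],[0,0,0],0.7],
    [[0,0,0.3],[0,0,0],0.7],
    [[0,0,0.5],[0,0,0],0.7],
    [[0,0,0.5],[0,0,0],0.7]
  ]
}}

```text
clock: 4.2
tool_pos: [0.5764, -0.0932, 0.1247]
ee_rot: [[-0.997, 0.074, -0.001], [0.074, 0.997, 0.0], [0.001, 0.0, -1.0]]
force: [0.0, -0.4, 0.2]
grip_width: 0.0599
finger_force: 0.0
```

{"name": "send_rows", "arguments": {
  "moves": [
    [[0,0,0],[0,0,0],0.4],
    [[0,0,0],[0,0,0],0.3],
    [[0,0,0],[0,0,0],0.2],
    [[0,0,0],[0,0,0],0.2],
    [[0,0,0],[0,0,0],0.2],
    [[0,0,0],[0,0,0],0.2]
  ],
  "force": 40
}}

```text
clock: 4.8
tool_pos: [0.5768, -0.0934, 0.1257]
ee_rot: [[-0.997, 0.074, 0.001], [0.074, 0.997, -0.0], [-0.001, -0.0, -1.0]]
force: [-1.5, -2.4, 5.2]
grip_width: 0.0407
finger_force: 41.1
```

{"name": "send_rows", "arguments": {
  "moves": [
    [[0,0,-0.5],[0,0,0],0.2],
    [[0,0,-1],[0,0,0],0.2],
    [[0,0,-1.2],[0,0,0],0.2],
    [[0,0,-1.2],[0,0,0],0.2],
    [[0,0,-1.2],[0,0,0],0.2]
  ],
  "force": 60
}}

```text
clock: 5.3
tool_pos: [0.5765, -0.0931, 0.137]
ee_rot: [[-0.997, 0.074, -0.0], [0.074, 0.997, 0.0], [0.0, 0.0, -1.0]]
force: [0.2, 0.6, -2.5]
grip_width: 0.0403
finger_force: 61.1
```

```bash
python3 - <<'E'
from h import *
from plant import sensors,vision
f=[]
for n in ("wrist","scene"):
    r=vision.read_camera(n); np.savez(n+"3.npz",**r); f.append(r["frame"])
S=sensors.observe(); print(S["tool_pos"],S["force"],S["grip_width"])
a=f[0][60:300,200:440]; b=f[1][160:260,300:400]
cv2.imwrite("pics/w3.png",np.hstack([cv2.resize(a,(400,400)),cv2.resize(b,(400,400))]))
E
```

```text
[ 0.5765 -0.0932  0.137 ] [ 0.1622 -0.2201 -2.65  ] 0.039912405214905154
```

View pics/w3.png

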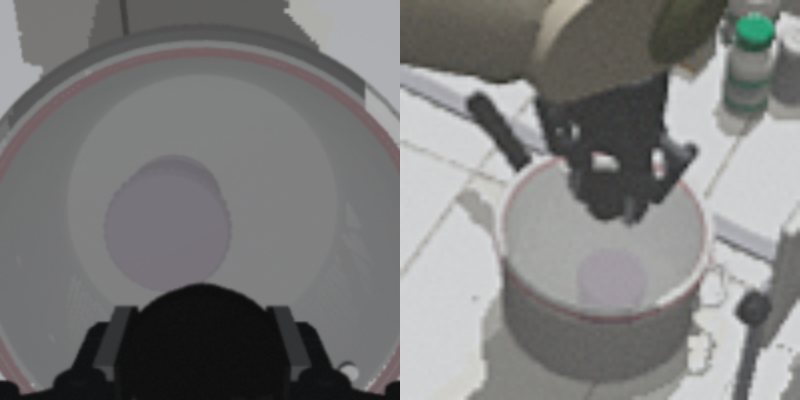

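The lid is held (2.65 N) and lifted level. I'll carry it to the left-front of the pan.

{"name": "send_rows", "arguments": {
  "moves": [
    [[0,0,-3],[0,0,0],0.2],
    [[0,0,-6],[0,0,0],0.2],
    [[1.5,2.5,-7],[0,0,0],0.2],
    [[3.5,6,-7],[0,0,0],0.2],
    [[5.5,10,-7],[0,0,0],0.2],
    [[7.5,14,-7],[0,0,0],0.2],
    [[9.3,17.2,-6],[0,0,0],0.2],
    [[10.1,18.6,-3],[0,0,0],0.2],
    [[10.1,18.6,0],[0,0,0],0.2],
    [[10.1,18.6,3],[0,0,0],0.2],
    [[10.1,18.6,6],[0,0,0],0.2],
    [[10.1,18.6,8],[0,0,0],0.2]
  ]
}}

```text
clock: 6.6
tool_pos: [0.489, 0.0999, 0.0554]
ee_rot: [[-0.997, 0.074, -0.002], [0.074, 0.997, 0.0], [0.002, -0.0, -1.0]]
force: [0.9, -0.4, -3.1]
grip_width: 0.0398
finger_force: 62.6
```

{"name": "send_rows", "arguments": {
  "moves": [
    [[0,0,0.5],[0,0,0],0.2],
    [[0,0,1],[0,0,0],0.2],
    [[0,0,1.5],[0,0,0],0.2],
    [[0,0,1.8],[0,0,0],0.2],
    [[0,0,2],[0,0,0],0.2],
    [[0,0,2],[0,0,0],0.2]
  ]
}}

```text
clock: 7.2
tool_pos: [0.4898, 0.0998, 0.0374]
ee_rot: [[-0.997, 0.074, 0.0], [0.074, 0.997, -0.0], [-0.0, 0.0, -1.0]]
force: [0.2, -0.2, -2.9]
grip_width: 0.0399
finger_force: 62.7
```

{"name": "send_rows", "arguments": {
  "moves": [
    [[0,0,0.3],[0,0,0],0.2],
    [[0,0,0.6],[0,0,0],0.2],
    [[0,0,0.8],[0,0,0],0.2],
    [[0,0,0.9],[0,0,0],0.2],
    [[0,0,0.95],[0,0,0],0.2],
    [[0,0,0.95],[0,0,0],0.2]
  ]
}}

```text
clock: 7.8
tool_pos: [0.4897, 0.0998, 0.0277]
ee_rot: [[-0.997, 0.074, -0.0], [0.074, 0.997, 0.0], [0.0, 0.0, -1.0]]
force: [0.0, -0.2, -2.4]
grip_width: 0.0404
finger_force: 62.7
```

{"name": "send_rows", "arguments": {
  "moves": [
    [[0,0,0.1],[0,0,0],0.2],
    [[0,0,0.2],[0,0,0],0.2],
    [[0,0,0.25],[0,0,0],0.2],
    [[0,0,0.25],[0,0,0],0.2]
  ]
}}

```text
clock: 8.2
tool_pos: [0.49, 0.0997, 0.0271]
ee_rot: [[-0.997, 0.074, 0.002], [0.074, 0.997, -0.0], [-0.002, -0.0, -1.0]]
force: [-5.9, -1.5, 19.3]
grip_width: 0.0402
finger_force: 68.0
```

{"name": "send_rows", "arguments": {
  "moves": [
    [[0,0,-0.2],[0,0,0],0.2],
    [[0,0,-0.2],[0,0,0],0.6],
    [[0,0,-0.2],[0,0,0],1],
    [[0,0,-0.2],[0,0,0],1],
    [[0,0,-0.2],[0,0,0],1],
    [[0,0,-3],[0,0,0],1],
    [[0,0,-7],[0,0,0],1],
    [[0,0,-12],[0,0,0],1],
    [[0,0,-17],[0,0,0],1],
    [[0,0,-22],[0,0,0],1],
    [[0,0,-27],[0,0,0],1],
    [[0,0,-32],[0,0,0],1]
  ]
}}

```text
clock: 9.4
tool_pos: [0.4891, 0.0998, 0.3474]
ee_rot: [[-0.997, 0.074, 0.0], [0.074, 0.997, -0.0], [-0.0, -0.0, -1.0]]
force: [0.2, -0.7, -0.7]
grip_width: 0.0855
finger_force: 0.0
```

```bash
python3 - <<'E'
from h import *
from plant import sensors
S=sensors.observe(); print(S["tool_pos"],S["force"])
print(rel(S,[.49,-.17,.44],Rt(0)))
E
```

```text
[0.4891 0.0998 0.3474] [ 0.1881 -0.7102 -0.7027]
(array([ -2.09, -26.9 ,  -9.26]), array([-0.  ,  0.01,  0.03]))
```

{"name": "send_rows", "arguments": {
  "moves": [
    [[-0.5,-3,-4],[0,0,0],1],
    [[-1,-6,-8],[0,0,0],1],
    [[-2,-11,-9.3],[0,0,0],1],
    [[-2,-16,-9.3],[0,0,0],1],
    [[-2,-21,-9.3],[0,0,0],1],
    [[-2,-25,-9.3],[0,0,0],1],
    [[-2,-27,-9.3],[0,0,0],1],
    [[-2,-27,-9.3],[0,0,0],1],
    [[-2,-27,-9.3],[0,0,0],1]
  ]
}}

```text
clock: 10.3
tool_pos: [0.4896, -0.1708, 0.438]
ee_rot: [[-0.997, 0.075, -0.0], [0.075, 0.997, 0.001], [0.0, 0.0, -1.0]]
force: [-0.1, -0.3, -0.4]
grip_width: 0.0856
finger_force: 0.0
```

```bash
python3 - <<'E'
from h import *
from plant import sensors,vision
for n in ("wrist","scene","top"):
    r=vision.read_camera(n); np.savez(n+"4.npz",**r)
    if n=="wrist": f=r["frame"]
    hsv=cv2.cvtColor(r["frame"],cv2.COLOR_BGR2HSV).astype(int)
    px=proj(r,[[.557,-.109,.07]])[0]; print(n,px)
    m=((hsv[...,0]>118)&(hsv[...,0]<170)&(hsv[...,1]>40)).astype(np.uint8)
    k,l,st,ce=cv2.connectedComponentsWithStats(m)
    for i in range(1,k):
        if st[i,4]>30 and np.linalg.norm(ce[i]-px)<60: print(st[i],ce[i],onz(r,[ce[i]],.07))
S=sensors.observe(); print(S["tool_pos"])
cv2.imwrite("pics/w4.png",f)
E
```

```text
wrist [357.1826 189.1781]
[344 174  30  34 793] [357.9067 190.942 ] [[ 0.5604 -0.1078  0.07  ]]
scene [351.9507 229.7766]
[345 223  16  13  82] [352.8537 228.8293] [[ 0.562 -0.11   0.07 ]]
top [355.503  208.1266]
[353 205  11  10  58] [358.8793 209.8448] [[ 0.5549 -0.1226  0.07  ]]
[ 0.4897 -0.1698  0.4385]
```

View pics/w4.png

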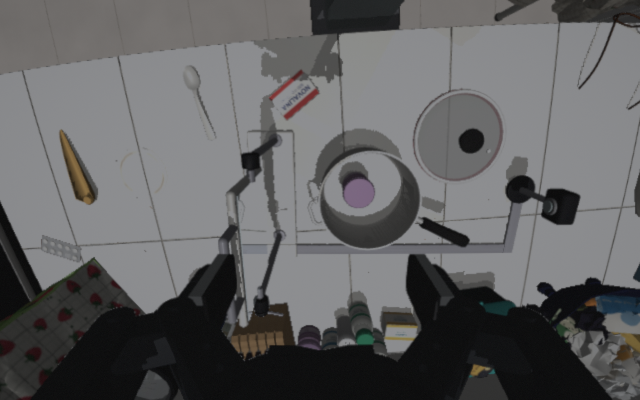

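The lid lies flat on the counter with its knob at (471,141). The jar is upright in the pan with its lid at (358,191), and the bar runs from about (225,232) to (240,310).

```bash
python3 - <<'E'
from h import *
from plant import sensors
a=load("w1.npz");b=load("wrist4.npz");s=load("scene0.npz");t=load("top0.npz")
print("barN",*tri([(a,(60,302)),(b,(223,233))]))
print("capN",*tri([(a,(138,183)),(b,(251,160)),(s,(560/4.2+254.6,322/3.7+149.6))]))
print("post N base",*tri([(a,(219,149)),(b,(279,139))]), "post F base",onz(b,[(280,235)],.015),onz(load("w2.npz"),[(190,245)],.015),onz(load("w2.npz"),[(169,87)],.015),onz(b,[(279,139)],.015))
print("capF z.24",onz(b,[(261,300)],.24), "capN",onz(b,[(251,160)],.24))
c=b["frame"][220:330,205:285]; cv2.imwrite("pics/w5.png",cv2.resize(c,None,fx=5.4,fy=5.4,interpolation=cv2.INTER_CUBIC))
hx=np.array([.566,-.259,.24]);X=np.array([np.cos(YAW),np.sin(YAW),0]);Y=np.array([-np.sin(YAW),np.cos(YAW),0]);B=hx-.006*Y+[0,0,.1]
print(((proj(b,[B-.042*X,B,B+.042*X])-[205,220])*5.4))
E
```

```text
barN [ 0.5141 -0.2566  0.3439] [np.float64(3.433606381530684), np.float64(3.433606381530848)]
capN [ 0.4651 -0.2504  0.2397] [np.float64(0.21363754718833272), np.float64(1.2054563992029441), np.float64(1.0150553328220813)]
post N base [ 0.4625 -0.2446  0.0281] [np.float64(0.5954606999004419), np.float64(0.595460699900342)] post F base [[ 0.6596 -0.2675  0.015 ]] [[ 0.6574 -0.2686  0.015 ]] [[ 0.4646 -0.253   0.015 ]] [[ 0.4631 -0.2466  0.015 ]]
capF z.24 [[ 0.656 -0.264  0.24 ]] capN [[ 0.4645 -0.2492  0.24  ]]
[[ 92.0619 133.8595]
 [117.695  349.9207]
 [141.8778 544.9312]]
```

View pics/w5.png

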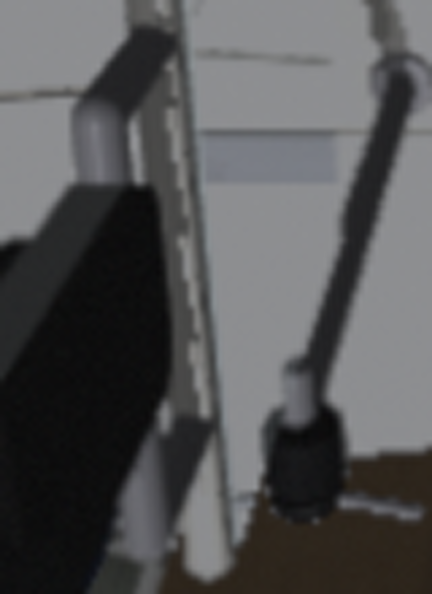

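{"name": "send_rows", "arguments": {
  "moves": [
    [[-3,-3,0],[0,0,0],1],
    [[-6,-6,0],[0,0,0],1],
    [[-7.9,-8.8,0],[0,0,0],1],
    [[-7.9,-8.8,3],[0,0,0],1],
    [[-7.9,-8.8,5],[0,0,0],1],
    [[-7.9,-8.8,5],[0,0,0],1],
    [[-7.9,-8.8,5],[0,0,0],1]
  ]
}}

```text
clock: 11.15
tool_pos: [0.562, -0.2637, 0.3894]
ee_rot: [[-0.997, 0.073, 0.001], [0.073, 0.997, -0.001], [-0.001, -0.0, -1.0]]
force: [-0.6, 0.3, 0.7]
grip_width: 0.0854
finger_force: 0.0
```

```bash
python3 - <<'E'
from h import *
from plant import sensors,vision
r=vision.read_camera("wrist"); S=sensors.observe(); print(S["tool_pos"],S["force"]); np.savez("w6.npz",**r)
B=np.array([.5616,-.264,.34]);X=np.array([np.cos(YAW),np.sin(YAW),0])
f=r["frame"].copy()
for p in proj(r,[B-.042*X,B,B+.042*X]): print(p); cv2.circle(f,tuple(int(v) for v in p),2,(0,0,255),-1)
cv2.imwrite("pics/w6.png",cv2.convertScaleAbs(f,alpha=1.4))
print(rel(S,[.5616,-.264,.325],Rt()))
E
```

```text
[ 0.5621 -0.2639  0.39  ] [-1.1859 -0.094  -0.5511]
[318.8488 162.8966]
[318.8601 222.4352]
[318.8773 274.8672]
(array([ 0.06, -0.01,  6.5 ]), array([-0.08,  0.12,  0.09]))
```

View pics/w6.png

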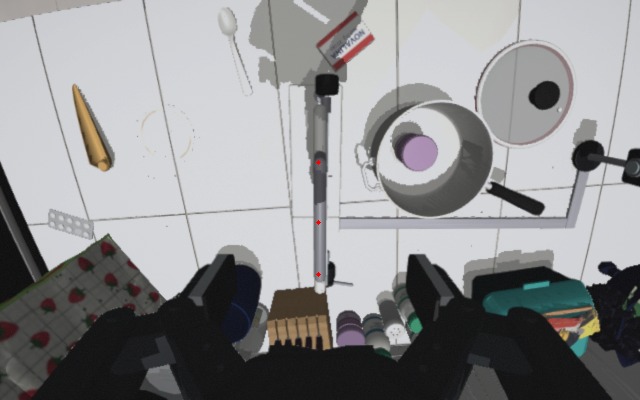

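The predicted bar points at (319,163), (319,222) and (319,275) fall on the bar, which is centred between the fingers. I'll descend and grip.

{"name": "send_rows", "arguments": {
  "moves": [
    [[0,0,3],[0,0,0],1],
    [[0,0,5.5],[0,0,0],1],
    [[0,0,6.5],[0,0,0],1],
    [[0,0,6.5],[0,0,0],1],
    [[0,0,6.5],[0,0,0],0.5],
    [[0,0,6.5],[0,0,0],0.2],
    [[0,0,6.5],[0,0,0],0],
    [[0,0,6.5],[0,0,0],0],
    [[0,0,6.5],[0,0,0],0],
    [[0,0,6.5],[0,0,0],0],
    [[0,0,6.5],[0,0,0],0],
    [[0,0,6.5],[0,0,0],0]
  ],
  "force": 30
}}

```text
clock: 12.4
tool_pos: [0.5619, -0.2647, 0.3235]
ee_rot: [[-0.997, 0.074, 0.0], [0.074, 0.997, -0.0], [-0.0, -0.0, -1.0]]
force: [-0.1, -0.5, 1.9]
grip_width: 0.008
finger_force: 29.3
```

```bash
python3 - <<'E'
from h import *
from plant import sensors
S=sensors.observe(); print(S["tool_pos"],S["force"],S["grip_width"],S["finger_force"])
H=np.array([.562,-.258,.24]);Y=np.array([-np.sin(YAW),np.cos(YAW),0])
d=S["tool_pos"]-H; print("rig y,z of tcp",d@Y,d[2])
y0,z0=d@Y,d[2]
J=np.array([.5605,-.109,.07])-H; L=np.array([.598,.2104,.115])-H; print(L@Y)
t=(np.arctan2(.17,J@Y)+np.arctan2(.125,.47))/2; print("tilt",t,np.degrees(t))
for k in range(1,11):
    a=t*k/10; c,s=np.cos(a),np.sin(a); print(np.round([100*(y0*c+z0*s-y0),-100*(z0*c-y0*s-z0),np.degrees(a)],2))
E
```

```text
[ 0.5619 -0.2647  0.3235] [-0.1391 -0.4817  1.9265] 0.007974653304510993 29.2775559425354
rig y,z of tcp -0.006659583276146259 0.08349697409134849
0.46978071186557674
tilt 0.556422141756572 31.88064035028159
[ 0.47 -0.02  3.19]
[ 0.93 -0.02  6.38]
[1.4  0.01 9.56]
[ 1.86  0.06 12.75]
[ 2.32  0.14 15.94]
[ 2.77  0.24 19.13]
[ 3.22  0.37 22.32]
[ 3.66  0.53 25.5 ]
[ 4.09  0.71 28.69]
[ 4.51  0.91 31.88]
```

{"name": "send_rows", "arguments": {
  "moves": [
    [[0,0.47,0],[3.2,0,0],0],
    [[0,0.93,0],[6.4,0,0],0],
    [[0,1.4,0],[9.6,0,0],0],
    [[0,1.86,0.06],[12.75,0,0],0],
    [[0,2.32,0.14],[16,0,0],0],
    [[0,2.77,0.24],[19.1,0,0],0],
    [[0,3.22,0.37],[22.3,0,0],0],
    [[0,3.66,0.53],[25.5,0,0],0],
    [[0,4.09,0.71],[28.7,0,0],0],
    [[0,4.51,0.91],[31.9,0,0],0],
    [[0,4.51,0.91],[31.9,0,0],0],
    [[0,4.51,0.91],[31.9,0,0],0]
  ]
}}

```text
clock: 13.6
tool_pos: [0.5652, -0.2197, 0.3141]
ee_rot: [[-0.997, 0.063, -0.039], [0.074, 0.847, -0.526], [0.0, -0.527, -0.85]]
force: [0.5, -2.5, -0.9]
grip_width: 0.0077
finger_force: 29.4
```

```bash
python3 - <<'E'
from h import *
from plant import sensors,vision
f=[]
for n,(x,y) in (("scene",(300,140)),("top",(300,130))):
    r=vision.read_camera(n); np.savez(n+"7.npz",**r); f.append(cv2.resize(r["frame"][y:y+160,x:x+130],None,fx=3,fy=3,interpolation=cv2.INTER_CUBIC))
f[1]=cv2.convertScaleAbs(f[1],alpha=1.6)
cv2.imwrite("pics/w7.png",np.hstack(f))
S=sensors.observe(); print(S["tool_pos"],S["force"],S["grip_width"],S["finger_force"],abs(S["dq"]).max())
H=np.array([.562,-.258,.24]);Y=np.array([-np.sin(YAW),np.cos(YAW),0])
z=S["ee_rot"][:,2]; print("tilt from tool",np.arctan2(-z@Y,-z[2])); d=S["tool_pos"]-H; print("radius angle",np.arctan2(d@Y,d[2])-np.arctan2(-.0067,.0835),np.hypot(d@Y,d[2]))
E
```

```text
[ 0.5652 -0.2203  0.3143] [ 0.5221 -2.609   0.3228] 0.007464644530124165 29.38488006591797 0.0046841385143533455
tilt from tool 0.5559535606099686
radius angle 0.5510914172907887 0.08343305632174702
```

View pics/w7.png

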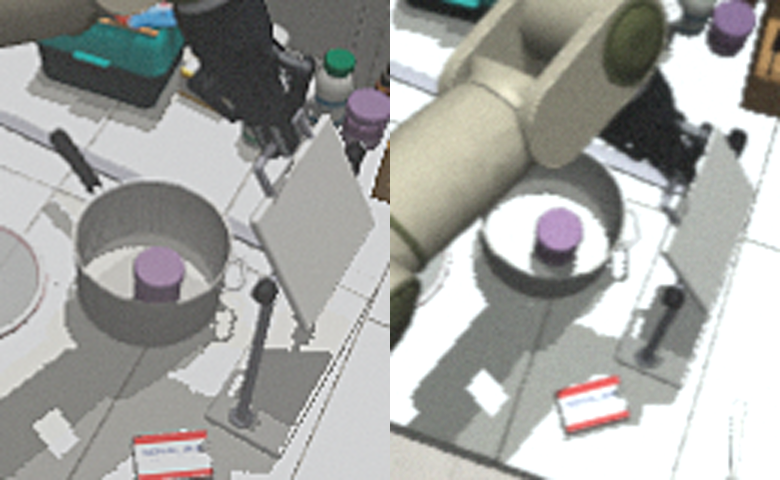

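The mirror is tilted and held, and the jar and lid are in place. I'll re-measure the jar's top numerically now that it's in clear view, check the lid, then hand in.

```bash
python3 - <<'E'
from h import *
H=np.array([.562,-.258,.24]);Y=np.array([-np.sin(YAW),np.cos(YAW),0])
v=[]
# ellipse centre of the lid top disc, read off the picture (3x crops)
for n,p in (("scene7.npz",(159/3+300-.33,266/3+140-.33)),("top7.npz",(559/3-130+300-.33,229/3+130-.33))):
    r=load(n); v.append((r,p)); print(n,onz(r,[p],.07))
j,e=tri(v); print(j,e)
for J in (j,np.array([.5605,-.109,.07])):
    d=J-H; t=(np.arctan2(-d[2],d@Y)+np.arctan2(.125,.47))/2; a=2*.5535-np.arctan2(.125,.47)
    print("tilt wanted",t,"offset now mm",1000*(d@Y*np.sin(a)+d[2]*np.cos(a)))
k=onz(load("wrist4.npz"),[(471,141)],.048); print("lid knob",k, np.hypot(*(k[0,:2]-[.576,-.093])))
E
```

```text
scene7.npz [[ 0.5636 -0.1085  0.07  ]]
top7.npz [[ 0.5655 -0.1081  0.07  ]]
[ 0.5669 -0.1077  0.0657] [np.float64(0.42887521574215354), np.float64(0.42887521574217713)]
tilt wanted 0.5596594690124082 offset now mm -2.8353423088412626
tilt wanted 0.5564221417565719 offset now mm -1.319079343566787
lid knob [[0.4881 0.1031 0.048 ]] 0.21491258091042573
```

Both measurements put the sightline about 1–3 mm from the jar's top (the limit is 22 mm), and the lid is 215 mm from the pan's centre. I'm handing in.

```bash
python3 -c "
from plant import bot
print(bot.close_job())"
```

```text
the job is handed in; nothing more can be done
None
```

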